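# Switch on the microscope lamp and trigger an exposure

## Robot

A 7-joint arm with a two-finger parallel gripper is mounted at the origin on the work surface. World frame = base frame: x ahead of the robot, y to its left, z up, the work surface at z = 0. Lengths are in m, angles in rad, forces in N, time in s.
With the tool pointing down it reaches from about 0.425 to 0.925 m from the base axis. Payload 6.8 kg.
Tool frame: the origin (TCP) lies between the finger pads, 19 mm behind the fingertips; this is the grasp point; z points along the fingers, y is the line along which they close (so a half turn about z gives the same grasp; the last joint's range is limited). The gripper opens to 85 mm and grips with 20 to 120 N. Pads are 22 mm wide; open, the fingers measure 114 mm over their backs; the gripper's body (76 mm by 85 mm) begins 54 mm behind the grasp point. The pads swing forward as they close: fully open they stand 13 mm farther back than shut.
Start: joints at [1.157, 0.477, 0.022, 1.555, -0.011, 1.109, -0.083], TCP at [0.203, -0.644, 0.25] pointing down, gripper open.
Joint ranges: [-2.96, 2.96], [-0.34, 2.1], [-1.41, 1.46], [0.24, 2.44], [-1.37, 4.51], [0.17, 1.92], [-2.96, 2.96]. Speed limits (rad/s): [2.39, 2.39, 3.14, 3.14, 3.14, 3.14, 3.14].

## Interface

Orientations are given as a unit quaternion [w, x, y, z].
In Python, from bench import manip gives the robot as it stands.
- The arm moves only by the tool step_arm, never from a script. Its argument "targets" is a list that holds one entry, the list of rows, each a list of 6 numbers: the shift along the tool's x, y, z in m, then the turn, a rotation vector about the tool's x, y, z in rad. In form: [[[tx, ty, tz, rx, ry, rz], ...]]. A call has 1 to 10 rows; each row shifts and turns the commanded pose from where the row before left it, along the tool's axes as they then stand; what a row does not reach is not made up. A row lasts 1/10 s, in which the tool goes at most 50 mm and 8.59 degrees, less where a joint would pass 70% of its speed; a pose out of reach is approached as far as the arm can. A call is refused whole if a number of a shift passes 0.05 or a number of a turn 0.15, either way. A call with a gripper value outside its range is refused whole. "fingers" is the opening, from 0 (shut) to 1 (fully open), set as the call begins (left out, the last holds). The fingers move at their own pace and stop on an object; "newtons" is the grip in N (left out, the last holds). Time passes only in rows, so rows that do not move let the fingers close. It gives the time, the measured TCP pose, the force, the opening and the grip force at its end, in the units of the state.
- manip.read_state(): the state, without advancing time (a new reading comes with each control period).
- manip.capture(name): name is "scene" or "top" or "wrist"; returns the picture (400x640x3 uint8, red, green, blue); there is no depth.
- manip.calibration(name): a dict with "camera_matrix" (3x3 intrinsics, pixels), "k1" (the pictures are not rectified: a ray, as slopes to the right and down, at radius r is drawn at 1 + k1 r^2 times it, then the intrinsics apply), "pose" (4x4, takes a point from camera to world coordinates); the wrist camera has in their place "T_tool_cam" (4x4, takes a point from camera to tool coordinates, whose origin is the TCP and whose axes are the flange's). Camera axes: x right, y down, z forward; pixel columns grow to the right and rows downward; lengths in m; the calibration is good to about 2 mm. A picture is of the moment at which its call begins: read the wrist's pose just before it. calibration takes no time and is no camera call.
- manip.close_job(): hands the job in; it is judged then, once.
The state is a dict: "time_s": time; "joint_pos": joint angles; "dq": joint speeds; "tau": joint torques, N m; "tcp_pos": TCP position; "tool_rot": TCP orientation; "force": force on the tool from outside, world axes, zero at the start; "wrist_torque": the same for the moment, N m; "grip_width": finger opening in m; "grip_force": force on a finger pad.
Only numpy, scipy, OpenCV 4.12 (cv2) and the standard library are available. Lean on these libraries where they do the work, as an engineer would, in place of code of your own. Each camera call takes 0.05 s, during which the arm holds its last target. There are 200 camera calls.

## Task

On the microscope's lamp controller, press down the raised end of the broad rocker switch until it has tipped fully over, and after that press the large round button on the hand controller fully down for a moment and let it come up again. Press gently with the fingertips, leave the slim rockers, the small buttons, the dish, the lens and the slide box alone, and do not lift or shift the loose hand controller. Finish with the hand drawn back a good hand's breadth (over 10 cm) from the switch and the button.

Things in the scene. Friction and masses are not known exactly. Their poses are not given: they have to be found in the camera images.
- console: Lamp controller: white box 180 x 250 mm (its x, y), top face 60 mm above the table, fixed to the table. Origin under its centre; z up, x points away from the robot within 0.3 rad. Three rocker switches stand in a row along its y axis, 78 mm apart, 35 mm on the near (-x) side of the centre; which is in which place varies. A lens stands behind them.
- broad_frame: Black frame, 70 x 48 x 6 mm, on the controller's top, of the broad grey rocker: 36 mm wide (y), 56 mm long (x). Origin at the centre of its underside, axes as the controller's. The hinge lies along y, 12 mm above the origin; the two 28 mm halves meet at 0.3 rad, a shallow V. At the start the near (-x) half lies about level, the far (+x) half rises about 8 mm at its end.
- broad (a joint): Angle of the broad rocker (rad): 0 to 0.05 at the start (far half raised), 0.30 when tipped fully over (far half level, 72 mm above the table, near half raised). It takes about 3 N at 18 mm from the hinge, has no spring and stays where it is left.
- broad_far (a point): Point on the top surface of the broad rocker's far half, on its midline, 18 mm from the hinge: the place to press. It goes down about 5 mm with the switch.
- slim_a_frame: Black frame (70 x 28 x 6 mm) of a slim rocker 16 mm wide, otherwise as the broad one. Origin at the centre of its underside. Leave alone.
- slim_a (a joint): Angle of this slim rocker (rad), about 0 at the start, 0 to 0.30; keep.
- slim_b_frame: Black frame of the other slim rocker, the same size. Leave alone.
- slim_b (a joint): Angle of this slim rocker (rad), about 0.30 at the start (already tipped over), 0 to 0.30; keep.
- remote: Hand controller: loose white box 110 x 160 mm (its x, y), 32 mm high, 0.5 to 1.2 kg, lying flat on the table at any yaw. Origin under its centre, z up. On its top: one large round button at y = +38 mm on the midline, and two small ones at y = -38 mm, x = +28 and -28 mm.
- big (a joint): Travel of the large button (m): 0 up, 0.008 fully down. A spring pushes back, about 4 N when fully down; it comes up by itself when let go.
- big_top (a point): Centre of the top face of the large grey round button (32 mm across) on the hand controller; it moves down with the button.
- small_a_top (a point): Centre of the top of a small round button (16 mm across), same make. Leave alone.
- small_a (a joint): Travel of that small button (m), 0 up, 0.008 down.
- small_b_top (a point): Centre of the top of the other small button. Leave alone.
- small_b (a joint): Travel of that small button (m), 0 up, 0.008 down.
- dish: Loose clear lidded culture dish, 60 mm across, 17 mm high, between the two controllers. Origin at the centre of its underside. Leave alone.
- objective: Loose steel microscope lens, 32 mm across, 42 mm high, standing on the lamp controller behind the rockers. Origin at the centre of its underside. Leave alone.
- slidebox: Loose slide box, 62 x 97 x 34 mm, on the table beyond the controllers. Origin at the centre of its underside. Leave alone.
Mind the look-alikes: they are no part of the job. Leave any red or turquoise look-alike of the remote alone.

How it is judged:
By the outcome, as a careful person would: the job done as asked, in the order asked, and still so for the second after the job is handed in, with the robot touching nothing.
It also fails if it takes over 38 s, if anything falls off the work surface, if the arm or the gripper's body presses on something with over 40 N, if the wrist force passes 120 N, or if a joint passes its speed limit or range.

## Working session

There is one attempt and no reset: what is moved stays moved. The work goes in short steps, Python scripts to look and compute and a tool call to move; the robot and the scene stay as the last step left them, time stands still between calls to the robot, and variables do not carry over. Pictures are saved under pics/ and viewed, at most 10 in all, crops included, and the job is handed in when it is done.

Besides the shell and the picture viewer there is one more tool, called after "Call:" as a command line: name --argument value ..., lists and objects as JSON in quotes. step_arm: Moves the arm, as the interface text tells. Its arguments: {"type":"object","properties":{"targets":{"type":"array","items":{"type":"array","items":{"type":"array","items":{"type":"number"}}}},"fingers":{"type":"number"},"newtons":{"type":"number"}},"required":["targets"]}

```bash
mkdir -p pics
cat > h.py <<'E'
import numpy as np, cv2
from bench import manip
def cap(n,f):
    im=manip.capture(n); cv2.imwrite('pics/'+f,im[:,:,::-1]); return im
def ray(n,uv,T=None):
    c=manip.calibration(n);K=np.array(c['camera_matrix']);k=c['k1']
    P=np.array(c['pose']) if T is None else T@np.array(c['T_tool_cam'])
    d=(np.array(uv,float)-K[:2,2])/[K[0,0],K[1,1]]; s=d.copy()
    for _ in range(20): s=d/(1+k*(s@s))
    return P[:3,3],P[:3,:3]@np.array([s[0],s[1],1])
def onz(n,uv,z,T=None):
    o,d=ray(n,uv,T); return o+d*(z-o[2])/d[2]
def proj(n,p,T=None):
    c=manip.calibration(n);K=np.array(c['camera_matrix']);k=c['k1']
    P=np.array(c['pose']) if T is None else T@np.array(c['T_tool_cam'])
    q=np.linalg.inv(P)@np.append(p,1); s=q[:2]/q[2]; s=s*(1+k*(s@s))
    return s*[K[0,0],K[1,1]]+K[:2,2]
E
python3 - <<'E'
from h import *
s=manip.read_state();print(s)
a=cap('top','top0.png');cap('scene','scene0.png')
for n in('top','scene','wrist'):print(n,manip.calibration(n))
E
```

```text
{'time_s': 0.0, 'joint_pos': array([ 1.15692504,  0.47779346,  0.02234327,  1.55646875, -0.01153103,
        1.10931705, -0.08311853]), 'dq': array([ 2.36239852e-04, -2.08677955e-04,  9.69249003e-05, -3.76122797e-05,
       -6.16825882e-04, -1.73281772e-04,  3.71277318e-04]), 'tau': array([ 5.14576386e-04, -5.96445072e+01,  1.60792798e+00, -2.81198877e+01,
        1.24654241e-02,  9.37950157e-03,  1.05712346e-07]), 'tcp_pos': array([ 0.2030148 , -0.64314563,  0.24902291]), 'tool_rot': array([-9.08313328e-04,  9.88336382e-01,  1.52283723e-01, -1.96832244e-04]), 'force': array([-0.35490748, -0.45068567,  1.20112669]), 'wrist_torque': array([-0.00418938,  0.0362622 ,  0.03746463]), 'grip_force': 0.0, 'grip_width': 0.08526192676947504}
top {'camera_matrix': array([[389.20944057,   0.        , 324.63893404],
       [  0.        , 389.20944057, 198.54535961],
       [  0.        ,   0.        ,   1.        ]]), 'k1': -0.08782585031985962, 'pose': array([[ 0.01171906, -0.99274166,  0.11969403,  0.47980835],
       [-0.9999156 , -0.01230595, -0.00416525,  0.06401885],
       [ 0.00560797, -0
[... 425 characters left out ...]
0.57550614],
       [-0.02309758, -0.82402894, -0.56607668,  0.65403364],
       [ 0.        ,  0.        ,  0.        ,  1.        ]])}
wrist {'camera_matrix': array([[290.34485504,   0.        , 322.34814154],
       [  0.        , 290.34485504, 198.16108677],
       [  0.        ,   0.        ,   1.        ]]), 'k1': -0.025073472622910792, 'T_tool_cam': array([[ 1.10338535e-03, -9.59402826e-01, -2.82037232e-01,
         7.13108725e-02],
       [ 9.99999206e-01,  1.23038659e-03, -2.73197594e-04,
         1.16411776e-03],
       [ 6.09121371e-04, -2.82036707e-01,  9.59403421e-01,
        -1.22761079e-01],
       [ 0.00000000e+00,  0.00000000e+00,  0.00000000e+00,
         1.00000000e+00]])}
```

View pics/top0.png

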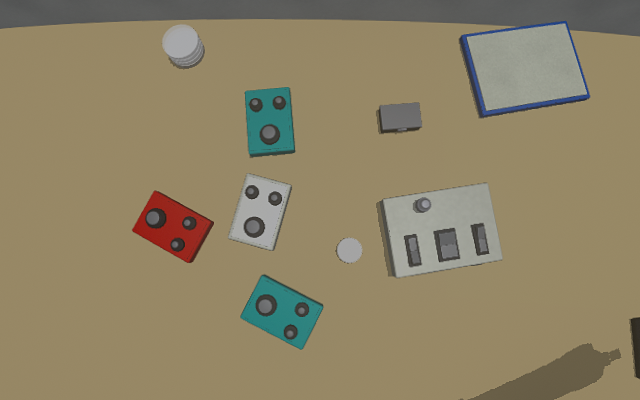

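View pics/scene0.png

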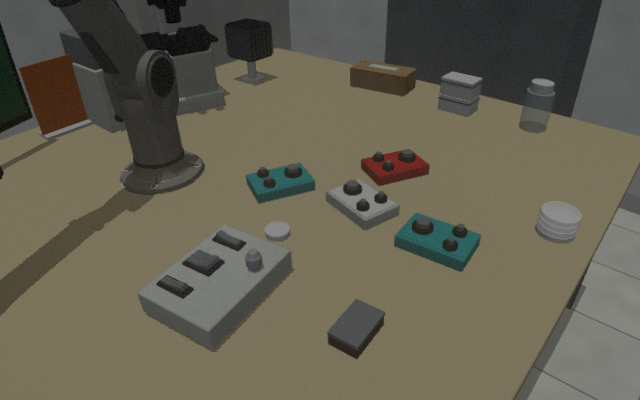

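Look-alikes: for the rocker, slim ones at top pixels (413,250) and (481,239), against the broad one at (447,245), which I choose. For the button, red (155,218), turquoise (269,133) and (265,305), and the white controller's (254,227), which I choose (its small ones are at (252,192) and (275,198)). Now I'll measure and check in a close crop.

Run:
```python
from h import *
im=cv2.imread('pics/top0.png'); g=im.max(2)
dark=(g<105).astype(np.uint8)
def blobs(x0,y0,x1,y1,z):
    sub=np.zeros_like(dark);sub[y0:y1,x0:x1]=dark[y0:y1,x0:x1]
    for c in cv2.findContours(sub,0,2)[0]:
        if cv2.contourArea(c)<60: continue
        (u,v),_,_=cv2.minAreaRect(c); b=cv2.boxPoints(cv2.minAreaRect(c))
        W=np.array([onz('top',q,z) for q in b])
        print('box',(round(u),round(v)),onz('top',(u,v),z).round(4),'sides',np.linalg.norm(np.diff(W[:3],axis=0),axis=1).round(4),'e',[((W[i+1]-W[i])[:2]).round(3) for i in(0,1)])
blobs(395,215,495,270,.066)
print('remote');blobs(238,182,285,243,.04)
# white bodies' top outline
hsv=cv2.cvtColor(im,cv2.COLOR_BGR2HSV)
w=((hsv[...,1]<45)&(hsv[...,2]>120)).astype(np.uint8)
for (x0,y0,x1,y1,z) in((370,175,510,285,.06),(222,165,300,258,.032)):
    sub=np.zeros_like(w);sub[y0:y1,x0:x1]=w[y0:y1,x0:x1]
    c=max(cv2.findContours(sub,0,2)[0],key=cv2.contourArea);r=cv2.minAreaRect(c)
    W=np.array([onz('top',q,z) for q in cv2.boxPoints(r)]);print(r,W.round(3).tolist(),W.mean(0))
for n,x0,y0,x1,y1 in(('a',375,175,510,285),):
    A=cv2.resize(im[175:285,375:510],None,fx=3,fy=3,interpolation=2);B=cv2.resize(im[165:265,220:310],None,fx=3.3,fy=3.3,interpolation=2)
cv2.imwrite('pics/crop.png',np.hstack([A,B[:330] if len(B)>=330 else cv2.copyMakeBorder(B,0,330-len(B),0,0,0)]))
```

```text
box (412, 250) [ 0.4717 -0.1346  0.066 ] sides [0.0285 0.0694] e [array([ 0.005, -0.028]), array([-0.068, -0.011])]
box (446, 244) [ 0.4842 -0.2112  0.066 ] sides [0.0491 0.0698] e [array([ 0.008, -0.048]), array([-0.069, -0.01 ])]
box (480, 239) [ 0.4969 -0.2876  0.066 ] sides [0.0292 0.0698] e [array([ 0.006, -0.029]), array([-0.069, -0.012])]
remote
box (254, 227) [0.5194 0.2206 0.04  ] sides [0.046  0.0456] e [array([ 0.001, -0.046]), array([-0.046, -0.001])]
box (275, 198) [0.5871 0.1749 0.04  ] sides [0.0292 0.0313] e [array([ 0.021, -0.02 ]), array([-0.022, -0.022])]
box (252, 192) [0.601 0.229 0.04 ] sides [0.0302 0.0302] e [array([ 0.  , -0.03]), array([-0.03 , -0.001])]
((442.4651184082031, 229.04953002929688), (80.53035736083984, 108.07344818115234), 80.13418579101562) [[0.586, -0.069, 0.06], [0.632, -0.317, 0.06], [0.451, -0.342, 0.06], [0.41, -0.099, 0.06]] [ 0.51952264 -0.20695339  0.06      ]
((258.896240234375, 211.1132049560547), (46.290504455566406, 68.6802749633789), 15.945395469665527) [[0.494, 0.283, 0.032], [0.649, 0.245, 0.032], [0.62, 0.14, 0.032], [0.467, 0.18, 0.032]] [0.5572734  0.21195651 0.032     ]
```

View pics/crop.png

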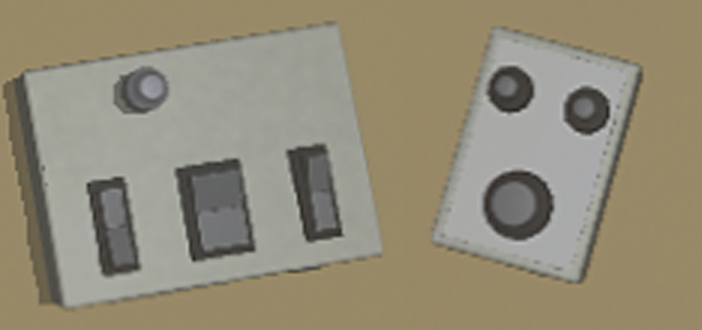

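The crop shows the broad rocker in the middle of the row, with the far half raised and the lens behind left, and the white controller with one large button near the robot. The sizes match: frame 70x49, row 155 mm, small buttons 56 mm apart. Now I'll move over with the fingers shut.

Call:
step_arm --targets '[[[0, 0, 0, 0, 0, 0.146], [0.026, -0.027, 0, 0, 0, 0], [0.026, -0.027, 0, 0, 0, 0], [0.026, -0.027, 0, 0, 0, 0], [0.026, -0.027, 0, 0, 0, 0], [0.026, -0.027, 0, 0, 0, 0], [0.026, -0.027, 0, 0, 0, 0], [0.026, -0.027, 0, 0, 0, 0], [0.026, -0.027, 0, 0, 0, 0], [0.026, -0.027, 0, 0, 0, 0]]]' --fingers 0

```text
time_s: 1.1
tcp_pos: [0.396, -0.3651, 0.2497]
tool_rot: [-0.0, 0.997, 0.08, -0.0]
force: [1.4, 0.3, -0.2]
grip_width: -0.0
grip_force: 0.0
```

Call:
step_arm --targets '[[[0.026, -0.027, 0, 0, 0, 0], [0.026, -0.027, 0, 0, 0, 0], [0.026, -0.027, 0, 0, 0, 0], [0.01, -0.027, 0, 0, 0, 0], [0, 0, 0, 0, 0, 0], [0, 0, 0, 0, 0, 0]]]'

```text
time_s: 1.7
tcp_pos: [0.4651, -0.2455, 0.2498]
tool_rot: [-0.0, 0.997, 0.081, -0.0]
force: [-1.2, -0.7, 0.3]
grip_width: -0.0
grip_force: 0.0
```

```bash
cat > w.py <<'E'
from h import *
from scipy.spatial.transform import Rotation as R
import sys
def T():
    s=manip.read_state();M=np.eye(4);q=s['tool_rot'];M[:3,:3]=R.from_quat([q[1],q[2],q[3],q[0]]).as_matrix();M[:3,3]=s['tcp_pos'];return s,M
def need(p):
    s,M=T();print('t',s['time_s'],'tcp',s['tcp_pos'].round(4),'yaw',np.arctan2(M[1,0],M[0,0]).round(3),'F',s['force'].round(2),'go(tool)',(M[:3,:3].T@(np.array(p)-M[:3,3])).round(4),'w',s['grip_width'])
E
python3 - <<'E'
from w import *
need([.5015,-.2084,.145]); s,M=T(); im=cap('wrist','w1.png')
cv2.imwrite('pics/w1.png',im[:,:,::-1])
c=np.array([.4842,-.2112,.066])
print(proj('wrist',c,M),proj('wrist',[.5015,-.2084,.077],M))
print(onz('top',(424,203),.1))
E
```

```text
t 1.7 tcp [ 0.4651 -0.2455  0.2498] yaw 0.161 F [-1.24 -0.72  0.34] go(tool) [ 0.0419 -0.0308  0.1047] w -2.5426183516745322e-05
[292.27588416 159.10655391] [290.71765384 143.43752362]
[ 0.57248162 -0.1534046   0.1       ]
```

View pics/w1.png

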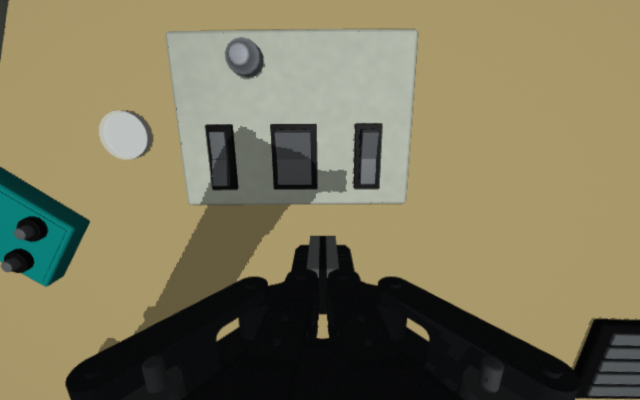

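The wrist view shows the broad frame at about (294,157), with (292,159) predicted. That agrees within about 2 mm.

Call:
step_arm --targets '[[[0.022, -0.015, 0, 0, 0, 0], [0.021, -0.015, 0, 0, 0, 0], [0, 0, 0.03, 0, 0, 0], [0, 0, 0.03, 0, 0, 0], [0, 0, 0.03, 0, 0, 0], [0, 0, 0.02, 0, 0, 0], [0, 0, 0.015, 0, 0, 0], [0, 0, 0, 0, 0, 0], [0, 0, 0, 0, 0, 0]]]'

```text
time_s: 2.65
tcp_pos: [0.5026, -0.2107, 0.1251]
tool_rot: [0.0, 0.997, 0.079, -0.0]
force: [0.6, 0.6, 1.0]
grip_width: -0.0
grip_force: 0.0
```

Run:
```python
from w import *
need([.502,-.2092,.091]); a=cap('scene','s2.png');b=cap('wrist','w2.png')
A=cv2.resize(a[200:360,100:300],None,fx=2,fy=2)
cv2.imwrite('pics/c2.png',np.hstack([A,b[0:320,120:520]])[:,:,::-1])
```

```text
t 2.65 tcp [ 0.5026 -0.2107  0.1251] yaw 0.158 F [0.58 0.63 1.05] go(tool) [-0.0004 -0.0015  0.0341] w -2.9970458231935855e-05
```

View pics/c2.png

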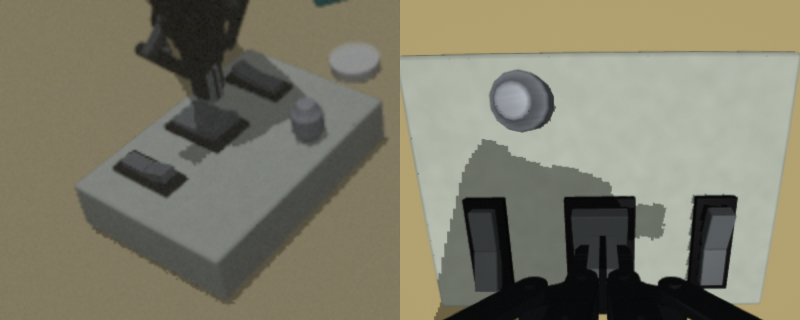

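The fingers are centred over the broad rocker's far half (frame column 599, fingers 602 in the crop). I'll descend gently.

Call:
step_arm --targets '[[[0, -0.001, 0.01, 0, 0, 0], [0, 0, 0.01, 0, 0, 0], [0, 0, 0.003, 0, 0, 0], [0, 0, 0.002, 0, 0, 0], [0, 0, 0.002, 0, 0, 0], [0, 0, 0, 0, 0, 0]]]'

```text
time_s: 3.35
tcp_pos: [0.5029, -0.2084, 0.0979]
tool_rot: [-0.0, 0.997, 0.08, 0.0]
force: [0.3, -0.7, -0.2]
grip_width: -0.0
grip_force: 0.0
```

Call:
step_arm --targets '[[[0, 0, 0.001, 0, 0, 0], [0, 0, 0.001, 0, 0, 0], [0, 0, 0.001, 0, 0, 0], [0, 0, 0, 0, 0, 0]]]'

```text
time_s: 3.75
tcp_pos: [0.5033, -0.2085, 0.0952]
tool_rot: [0.0, 0.997, 0.08, 0.001]
force: [0.6, 0.3, 1.7]
grip_width: 0.0
grip_force: 0.7
```

Call:
step_arm --targets '[[[0, 0, 0.001, 0, 0, 0], [0, 0, 0.001, 0, 0, 0], [0, 0, 0.001, 0, 0, 0], [0, 0, 0, 0, 0, 0]]]'

```text
time_s: 4.15
tcp_pos: [0.5028, -0.2086, 0.0919]
tool_rot: [0.0, 0.997, 0.08, 0.0]
force: [1.7, -0.5, 1.4]
grip_width: 0.0
grip_force: 0.7
```

Call:
step_arm --targets '[[[0, 0, 0.001, 0, 0, 0], [0, 0, 0.001, 0, 0, 0], [0, 0, 0, 0, 0, 0]]]'

```text
time_s: 4.45
tcp_pos: [0.5029, -0.2086, 0.0907]
tool_rot: [0.0, 0.997, 0.08, 0.0]
force: [-1.4, 1.0, 9.1]
grip_width: 0.0003
grip_force: 4.8
```

Call:
step_arm --targets '[[[0, 0, 0.001, 0, 0, 0], [0, 0, 0, 0, 0, 0]]]'

```text
time_s: 4.65
tcp_pos: [0.503, -0.2086, 0.0905]
tool_rot: [0.0, 0.997, 0.08, 0.0]
force: [-3.0, 2.7, 18.6]
grip_width: 0.0
grip_force: 9.2
```

There's a firm stop at 72 mm, so it has tipped fully over. I'll rise and verify.

Call:
step_arm --targets '[[[0, 0, -0.005, 0, 0, 0], [0, 0, -0.015, 0, 0, 0], [0, 0, -0.03, 0, 0, 0], [0, 0, -0.03, 0, 0, 0], [0, 0, -0.03, 0, 0, 0], [0, 0.0, -0.03, 0, 0, 0], [-0.03, 0, -0.01, 0, 0, 0], [-0.03, 0, 0, 0, 0, 0], [0, 0, 0, 0, 0, 0], [0, 0, 0, 0, 0, 0]]]'

```text
time_s: 5.65
tcp_pos: [0.4427, -0.2182, 0.2388]
tool_rot: [-0.0, 0.997, 0.079, -0.0]
force: [0.5, -0.4, -0.1]
grip_width: -0.0002
grip_force: 0.0
```

Run:
```python
from w import *
need([.5194,.2206,.18]); s,M=T(); b=cap('wrist','w3.png');a=cap('scene','s3.png')
A=cv2.resize(a[200:360,100:300],None,fx=2,fy=2);B=cv2.resize(b[20:240,160:435],None,fx=1.45,fy=1.45)[:320]
cv2.imwrite('pics/c3.png',np.hstack([A,B])[:,:,::-1])
# big button: dark collar centroid in scene
im=cv2.imread('pics/scene0.png')
cv2.imwrite('pics/c4.png',np.hstack([cv2.resize(im[165:235,315:410],None,fx=4,fy=4,interpolation=2)]))
```

```text
t 5.65 tcp [ 0.4427 -0.2182  0.2388] yaw 0.159 F [ 0.49 -0.39 -0.14] go(tool) [ 0.145  -0.4212  0.0587] w -0.0002486780232421666Traceback (most recent call last):
  File "<stdin>", line 4, in <module>
    return _nx.concatenate(arrs, 1, dtype=dtype, casting=casting)
           ~~~~~~~~~~~~~~~^^^^^^^^^^^^^^^^^^^^^^^^^^^^^^^^^^^^^^^
ValueError: all the input array dimensions except for the concatenation axis must match exactly, but along dimension 0, the array at index 0 has size 320 and the array at index 1 has size 319
```

Run:
```python
import cv2,numpy as np
a=cv2.imread('pics/s3.png');b=cv2.imread('pics/w3.png')
cv2.imwrite('pics/c3.png',np.hstack([cv2.resize(a[200:360,100:300],(400,320)),cv2.resize(b[20:240,160:435],(400,320))]))
```

```text
(no output)
```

View pics/c3.png

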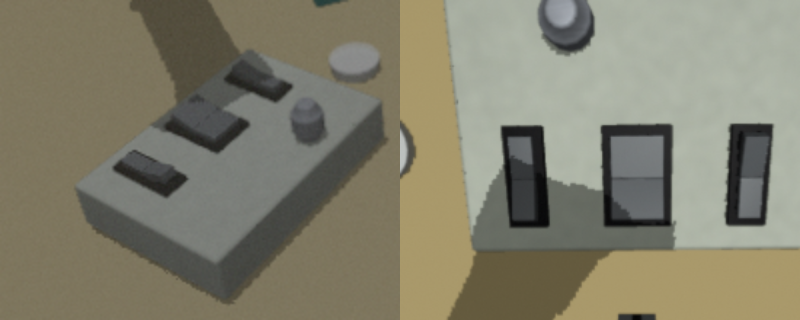

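Confirmed: the broad rocker's near half is now raised and its far half level, with the slim ones unchanged. Next, the hand controller.

Call:
step_arm --targets '[[[0.012, -0.03, 0, 0, 0, 0], [0.012, -0.036, 0, 0, 0, 0], [0.012, -0.036, 0, 0, 0, 0], [0.012, -0.036, 0, 0, 0, 0], [0.012, -0.036, 0, 0, 0, 0], [0.012, -0.036, 0, 0, 0, 0], [0.012, -0.036, 0, 0, 0, 0], [0.012, -0.036, 0, 0, 0, 0], [0.012, -0.036, 0, 0, 0, 0], [0.012, -0.036, 0, 0, 0, 0]]]'

```text
time_s: 6.75
tcp_pos: [0.5061, 0.153, 0.2386]
tool_rot: [-0.0, 0.997, 0.08, -0.0]
force: [1.0, 0.4, 0.7]
grip_width: -0.0001
grip_force: 0.0
```

Call:
step_arm --targets '[[[0.0, -0.03, 0, 0, 0, 0], [-0.03, -0.03, 0, 0, 0, 0], [0, 0, 0, 0, 0, 0], [0, 0, 0, 0, 0, 0], [0, 0, 0, 0, 0, 0]]]'

```text
time_s: 7.25
tcp_pos: [0.4672, 0.2047, 0.2388]
tool_rot: [0.0, 0.997, 0.08, -0.0]
force: [0.4, 0.0, 0.3]
grip_width: 0.0002
grip_force: 0.0
```

Run:
```python
from w import *
need([.5194,.2206,.12]); s,M=T(); b=cap('wrist','w4.png')
print(proj('wrist',[.5194,.2206,.04],M),proj('wrist',[.5194,.2206,.05],M))
```

```text
t 7.25 tcp [0.4672 0.2047 0.2388] yaw 0.159 F [0.41 0.03 0.35] go(tool) [ 0.0541 -0.0074  0.1188] w 0.00024305039561814772
[314.51126647 129.68898387] [314.25807237 130.219598  ]
```

View pics/w4.png

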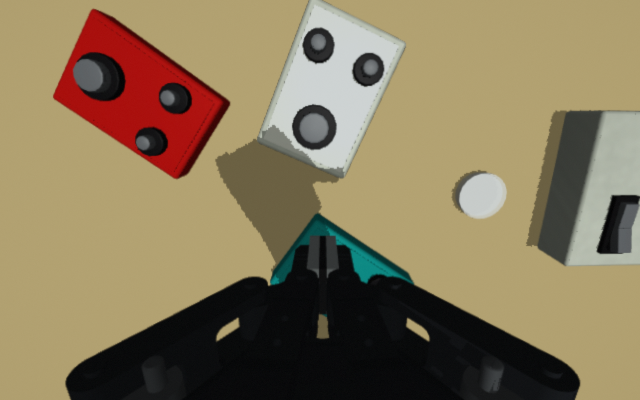

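The large button's grey top is at (313,127), with (314,130) predicted. I'll correct about 2 mm forward and descend.

Call:
step_arm --targets '[[[0.028, -0.004, 0, 0, 0, 0], [0.0275, -0.004, 0, 0, 0, 0], [0, 0, 0.03, 0, 0, 0], [0, 0, 0.03, 0, 0, 0], [0, 0, 0.03, 0, 0, 0], [0, 0, 0.03, 0, 0, 0], [0, 0, 0.02, 0, 0, 0], [0, 0, 0, 0, 0, 0], [0, 0, 0, 0, 0, 0]]]'

```text
time_s: 8.2
tcp_pos: [0.5207, 0.2212, 0.0991]
tool_rot: [0.0, 0.997, 0.079, -0.0]
force: [0.2, 0.9, 1.0]
grip_width: 0.0003
grip_force: 0.0
```

Run:
```python
from w import *
need([.521,.2206,.075]); a=cap('scene','s5.png');b=cap('wrist','w5.png')
cv2.imwrite('pics/c5.png',np.hstack([cv2.resize(a[140:240,310:435],(400,320)),cv2.resize(b[60:300,170:470],(400,320))])[:,:,::-1])
```

```text
t 8.2 tcp [0.5207 0.2212 0.0991] yaw 0.158 F [0.23 0.95 0.96] go(tool) [0.0002 0.0007 0.0241] w 0.0003006586040406406
```

View pics/c5.png

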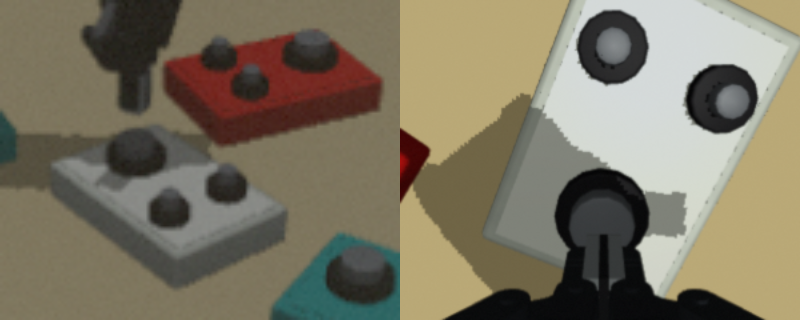

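The fingers are centred over the large button (column 602 in the crop). I'll press gently.

Call:
step_arm --targets '[[[0, 0, 0.008, 0, 0, 0], [0, 0, 0.004, 0, 0, 0], [0, 0, 0.004, 0, 0, 0], [0, 0, 0.002, 0, 0, 0], [0, 0, 0, 0, 0, 0]]]'

```text
time_s: 8.8
tcp_pos: [0.5199, 0.2217, 0.0807]
tool_rot: [0.0, 0.997, 0.08, -0.0]
force: [-0.2, -0.2, 0.7]
grip_width: 0.0005
grip_force: 0.0
```

Call:
step_arm --targets '[[[0, 0, 0.002, 0, 0, 0], [0, 0, 0.002, 0, 0, 0], [0, 0, 0, 0, 0, 0]]]'

```text
time_s: 9.1
tcp_pos: [0.5199, 0.2217, 0.0767]
tool_rot: [0.0, 0.997, 0.08, -0.0]
force: [-0.1, -0.9, 0.8]
grip_width: -0.0
grip_force: 0.0
```

Call:
step_arm --targets '[[[0, 0, 0.002, 0, 0, 0], [0, 0, 0.002, 0, 0, 0], [0, 0, 0, 0, 0, 0]]]'

```text
time_s: 9.4
tcp_pos: [0.5202, 0.2218, 0.0729]
tool_rot: [-0.0, 0.997, 0.08, 0.0]
force: [-0.1, -0.6, 2.5]
grip_width: -0.0
grip_force: 0.8
```

Call:
step_arm --targets '[[[0, 0, 0.002, 0, 0, 0], [0, 0, 0.002, 0, 0, 0], [0, 0, 0.001, 0, 0, 0], [0, 0, 0, 0, 0, 0]]]'

```text
time_s: 9.8
tcp_pos: [0.5203, 0.2218, 0.068]
tool_rot: [-0.0, 0.997, 0.08, 0.0]
force: [-0.1, -1.0, 2.7]
grip_width: 0.0005
grip_force: 1.7
```

Call:
step_arm --targets '[[[0, 0, 0.001, 0, 0, 0], [0, 0, 0.001, 0, 0, 0], [0, 0, 0, 0, 0, 0]]]'

```text
time_s: 10.1
tcp_pos: [0.5202, 0.2219, 0.0667]
tool_rot: [0.0, 0.997, 0.08, 0.0]
force: [-1.8, -1.1, 9.3]
grip_width: -0.0003
grip_force: 4.8
```

Call:
step_arm --targets '[[[0, 0, 0.001, 0, 0, 0], [0, 0, 0, 0, 0, 0]]]'

```text
time_s: 10.3
tcp_pos: [0.5203, 0.2219, 0.0666]
tool_rot: [0.0, 0.997, 0.08, 0.0]
force: [-4.8, -2.8, 17.5]
grip_width: -0.0004
grip_force: 8.9
```

It has bottomed out: a hard stop after about 8 mm of travel. I'll hold briefly, then release and retreat.

Call:
step_arm --targets '[[[0, 0, 0, 0, 0, 0], [0, 0, 0, 0, 0, 0], [0, 0, -0.004, 0, 0, 0], [0, 0, -0.01, 0, 0, 0], [0, 0, -0.02, 0, 0, 0], [0, 0, -0.03, 0, 0, 0], [0, 0, -0.03, 0, 0, 0], [0, 0, -0.03, 0, 0, 0], [0, 0, -0.03, 0, 0, 0], [0, 0, -0.03, 0, 0, 0]]]'

```text
time_s: 11.3
tcp_pos: [0.5195, 0.2214, 0.2502]
tool_rot: [0.0, 0.997, 0.08, -0.0]
force: [0.2, -0.5, 0.1]
grip_width: -0.0001
grip_force: 0.0
```

Call:
step_arm --targets '[[[-0.02, 0, -0.03, 0, 0, 0], [-0.02, 0, -0.02, 0, 0, 0], [-0.02, 0, 0, 0, 0, 0], [0, 0, 0, 0, 0, 0], [0, 0, 0, 0, 0, 0], [0, 0, 0, 0, 0, 0]]]'

```text
time_s: 11.9
tcp_pos: [0.4613, 0.212, 0.2985]
tool_rot: [0.0, 0.997, 0.08, -0.0]
force: [0.7, 0.2, 0.4]
grip_width: 0.0
grip_force: 0.0
```

Run:
```python
from w import *
need([.52,.2206,.055]); a=cap('scene','s6.png');b=cap('wrist','w6.png')
cv2.imwrite('pics/c6.png',np.hstack([cv2.resize(a[140:360,110:435],(475,320)),cv2.resize(b[0:260,170:430],(320,320))])[:,:,::-1])
```

```text
t 11.9 tcp [0.4613 0.212  0.2985] yaw 0.159 F [0.7  0.17 0.39] go(tool) [0.0594 0.0008 0.2435] w 4.120589554246577e-06
```

View pics/c6.png

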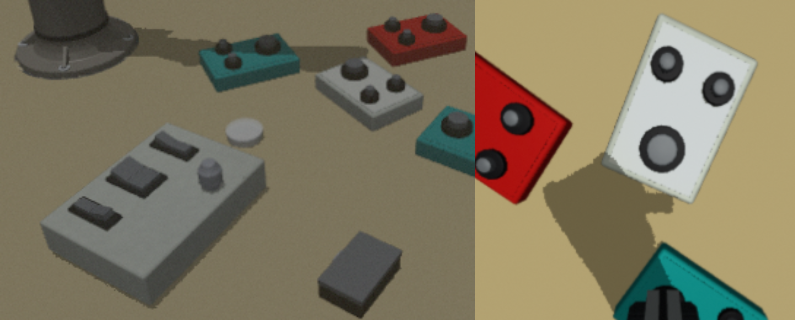

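The picture shows the button up again and the controller unmoved, the rocker tipped over, and everything else in place. The hand is over 20 cm away.

```bash
python3 -c "
from bench import manip
print(manip.close_job())"
```

```text
the job is handed in; nothing more can be done
None
```

I tipped the broad rocker fully over, then pressed the large white-controller button to its stop and let it come up; the hand is drawn back over 20 cm, the last picture shows nothing else moved, and the job was handed in at about 12 s.

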